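# Centre the torch on its charging pad

### The job

The short pocket torch stands off-centre on its small round charging pad and will not charge there. Push it to the middle with light taps of the fingertips, low down so that it does not topple, until it stands upright with its foot wholly inside the white circle. Do not squeeze, lift or tip it over or knock it off the pad, and leave the other things on the worktop alone.

Things in the scene. Friction and masses are not known exactly. Their poses are not given: they have to be found in the camera images.
- torch: the torch to be centred: a black pocket torch standing upright on the charging pad, a plain cylinder 29 mm across (radius 14.5 mm) and 76 mm high, 60 to 130 g, loose. Origin: centre of its flat underside; z points up along its length. On the slippery pad top (friction about 0.3) it slides when pushed on its lower 30 mm and tips over when pushed much above mid-height; it stops sliding as soon as the push stops
- charging_pad: round black charging pad, 76 mm across and 24 mm high, fixed to the worktop, with a flat glossy top: a thin grey ring near the rim and a white circle 43 mm across exactly in the middle. There is no rim or step on the top; it has a small green lamp on one side. Origin: centre of its underside; z points up
- pad_centre (a point): the middle of the white circle, on the pad's top face (24 mm above the worktop)
- torch_tall: a taller black pocket torch, a cylinder 29 mm across and 89 mm high, standing loose on the worktop to the left; a bystander. Origin: centre of its underside
- staples_box: small red carton, 62 x 48 x 26 mm, loose on the worktop to the right; a bystander. Origin: centre of its underside
- tape_masking: roll of beige masking tape lying flat, 104 mm across and 25 mm high, loose behind the work; a bystander. Origin: centre of its underside
- stapler: black stapler, 36 x 150 x 54 mm, loose to the right; a bystander. Origin: centre of its underside
- marker_blue: blue and white marker pen lying down, 17 x 136 x 19 mm, loose on the far left; a bystander. Origin: centre of its underside
Not all that is in view belongs to the job. What is shaped like the torch but blue or purple is not meant.

How it is judged (in metres and radians):
At the end, for the whole second after the job is handed in: The torch stands at rest and upright (within 3 degrees) on the pad's top, its axis within 7 mm of the middle of the white circle, which puts its foot wholly inside the circle (horizontal distance between torch and pad_centre below 0.007 m and angle between torch's own z axis and vertical below 0.05 rad and z of torch in the frame of pad_centre between -0.003 and 0.003 m and linear speed of torch below 0.01 m/s); the robot touches nothing.
It fails at once if the torch is lifted off the pad (its underside more than 8 mm above the pad's top) (z of torch in the frame of pad_centre above 0.008 m).
It fails at once if the torch falls off the pad (z of torch in the frame of pad_centre below -0.006 m).
It fails at once if the torch is tipped by more than 20 degrees (angle between torch's own z axis and vertical above 0.35 rad).
It fails at once if the torch is squeezed or struck hard (fingers press on it with more than 5 N) (contact force between the fingers and torch above 5 N).
It fails at once if another thing on the worktop (taller torch, red carton, masking tape, stapler or blue marker) is moved more than 15 mm (distance of any of torch_tall, staples_box, tape_masking, stapler, marker_blue from where it was at the start of the episode above 0.015 m).
It also fails if it takes over 32 s, if anything falls off the work surface, if the arm or the gripper's body presses on something with over 40 N, if the wrist force passes 120 N, or if a joint passes its speed limit or range.

### The arm

A 6-joint arm with a two-finger parallel gripper is mounted at the origin on a cart in front of the work surface, level with it; the furniture and walls round the work are solid. World frame = base frame: x ahead of the robot, y to its left, z up, the work surface at z = 0. Lengths are in m, angles in degrees, forces in N, time in s.
With the tool pointing down it reaches from about 0.35 to 0.95 m from the base axis. Payload 17.4 kg.
Tool frame: the origin (TCP) lies on the centre line of the jaws, within the pads' length; the fingertips stand 19 mm ahead of it and the grasp point (between the pads) is the TCP (ctrl.tips_ahead is the distance from the TCP to the fingertips, in m); x points along the fingers, z is the direction in which the jaws open and shut, and the axes are right-handed (so a half turn about x gives the same grasp; the last joint's range is limited). The gripper opens to 93 mm and grips with 3 to 60 N. Pads are 15 mm wide; open, the fingers measure 128 mm over their backs; the gripper's body (75 mm by 188 mm) begins 65 mm behind the grasp point.
Start: joints at [-70.921, 6.646, 82.598, -0, 90.757, -2.166], TCP at [0.245, -0.629, 0.238] pointing down, gripper open.
Joint ranges: [-162.19, 162.19], [-47.58, 125.68], [4.15, 143.07], [-65.23, 245.23], [0.69, 171.88], [-170.13, 170.13]. Speed limits (degrees/s): [108.29, 108.29, 127.2, 180, 180, 180].

### API

Orientations are given as [roll, pitch, yaw] about the fixed x, y, z axes, in that order (R = Rz(yaw) Ry(pitch) Rx(roll)).
In Python, from plant import ctrl, imaging gives the robot as it stands.
- The arm moves only by the tool step_arm, never from a script. Its argument "steps" is a list of rows, each an object of numbers: "dx", "dy", "dz": the shift along the tool's x, y, z in units of 30 mm (1.0 is 30 mm); "rx", "ry", "rz": the turn, a rotation vector about the tool's x, y, z in units of 6 degrees (1.0 is 6 degrees). A call has 1 to 10 rows; each row shifts and turns the commanded pose from where the row before left it, along the tool's axes as they then stand; what a row does not reach is not made up. A row lasts 1/12 s, in which the tool goes at most 41.7 mm and 7.16 degrees, less where a joint would pass 70% of its speed; a pose out of reach is approached as far as the arm can. A call is refused whole if a number of a shift passes 1 or a number of a turn 1, either way. A call with a gripper value outside its range is refused whole. "grip" is the closure, from -1 (fully open) to 1 (shut), so that 0 is half open, set as the call begins (left out, the last holds). The fingers move at their own pace and stop on an object; "force" is the grip in N (left out, the last holds). Time passes only in rows, so rows that do not move let the fingers close. It gives the time, the measured TCP pose, the force and the opening at its end, in the units of the state.
- ctrl.get_obs(): the state, without advancing time (a new reading comes with each control period).
- imaging.grab_frame(name): name is "side" or "top"; returns a dict with "color" (420x560x3 uint8, blue, green, red), "fx", "fy", "cx", "cy" (pixels), "k1" (the pictures are not rectified: a ray, as slopes to the right and down, at radius r is drawn at 1 + k1 r^2 times it, then the intrinsics apply), "view" (4x4, takes a point from world to camera coordinates). Camera axes: x right, y down, z forward; pixel columns grow to the right and rows downward; lengths in m; the calibration is good to about 2 mm. A picture is of the moment at which its call begins. There is no depth.
- ctrl.finish_job(): hands the job in, once; it reports no verdict.
The state is a dict: "clock": time; "joints": joint angles; "qd": joint speeds; "effort": joint torques, N m; "position": TCP position; "tool_rot": TCP orientation; "wrist_force": force on the tool from outside, world axes, zero at the start; "moment": the same for the moment, N m; "opening": finger opening in m.
Only numpy, scipy, OpenCV 4.12 (cv2) and the standard library are available. Lean on these libraries where they do the work, as an engineer would, in place of code of your own. Each camera call takes 0.05 s, during which the arm holds its last target.

## Working session

There is one attempt and no reset: what is moved stays moved. The work goes in short steps, Python scripts to look and compute and a tool call to move; the robot and the scene stay as the last step left them, time stands still between calls to the robot, and variables do not carry over. Pictures are saved under pics/ and viewed, and the job is handed in when it is done.

Besides the shell and the picture viewer there is one more tool, called after "Emit:" as name(argument=value, ...), one argument or row to a line, values as JSON. step_arm: Moves the arm, as the interface text tells. Its arguments: {"type":"object","properties":{"steps":{"type":"array"},"grip":{"type":"number"},"force":{"type":"number"}},"required":["steps"]}

```bash
ls; mkdir -p pics
python3 - <<'E'
from plant import ctrl, imaging
import cv2,numpy as np
for n in ("side","top"):
    f=imaging.grab_frame(n); cv2.imwrite(f"pics/{n}0.png",f["color"]); print(n,f["fx"],f["fy"],f["cx"],f["cy"],f["k1"]);print(np.round(f["view"],4).tolist())
print(ctrl.get_obs(), ctrl.tips_ahead)
E
```

```text
pics
side 479.9401119359112 479.9401119359112 278.6417842683044 204.9226090170817 -0.037898606034207014
[[-0.9947, -0.1013, 0.0197, 0.584], [-0.0564, 0.3739, -0.9257, 0.0781], [0.0865, -0.9219, -0.3776, 1.3997], [0.0, 0.0, 0.0, 1.0]]
top 428.0532558870485 428.0532558870485 274.9403303366428 211.00635308571103 0.026996392141278528
[[-0.0252, -0.9995, 0.0172, 0.0577], [-0.991, 0.0227, -0.1321, 0.6152], [0.1316, -0.0204, -0.9911, 1.1192], [0.0, 0.0, 0.0, 1.0]]
{'clock': 0.1, 'joints': array([-7.09199960e+01,  6.67198249e+00,  8.26313770e+01, -7.04375326e-04,
        9.07581105e+01, -2.16610452e+00]), 'qd': array([-0.04007664, -0.03430996, -0.13753985,  0.06565595,  0.02524495,
       -0.08153786]), 'effort': array([ 5.46770316e-03, -7.22892237e+01, -6.23864365e+01,  7.81616522e-02,
        2.27329368e-02, -7.80116989e-05]), 'position': array([ 0.24453284, -0.62896887,  0.23697774]), 'tool_rot': array([178.49036167,  89.93852594, 109.73646126]), 'wrist_force': array([0.29235959, 0.18993493, 0.42646877]), 'moment': array([ 0.01277297,  0.01413055, -0.03539359]), 'opening': 0.09306076889823824} 0.019
```

View pics/side0.png

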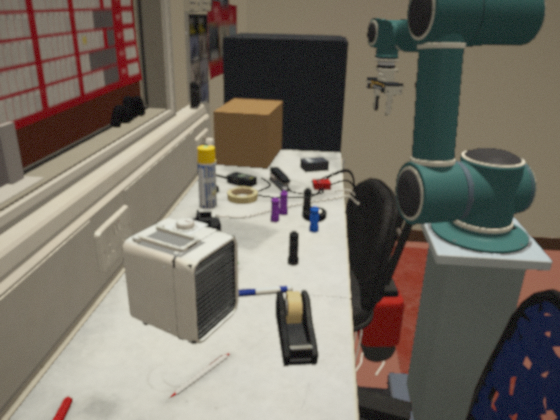

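View pics/top0.png

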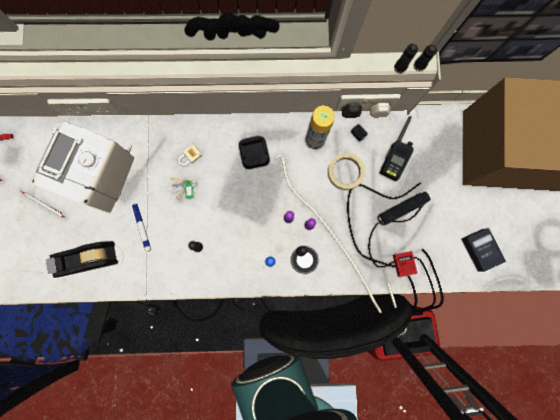

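The pad is at top (305,260) with a black torch on it at about (302,253). There is also a black torch at (195,246), which is the taller one on the left, a blue one at (270,261) and purple ones at (289,216) and (310,224). I'll enlarge to confirm.

Run:
```python
import cv2,numpy as np
a=cv2.imread("pics/top0.png")[225:285,265:345]; b=cv2.imread("pics/side0.png")[175:245,260:350]
a=cv2.resize(a,(640,480),interpolation=cv2.INTER_CUBIC); b=cv2.resize(b,(720,560),interpolation=cv2.INTER_CUBIC)
cv2.imwrite("pics/c1.png",a); cv2.imwrite("pics/c2.png",b)
```

```text
(no output)
```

View pics/c1.png

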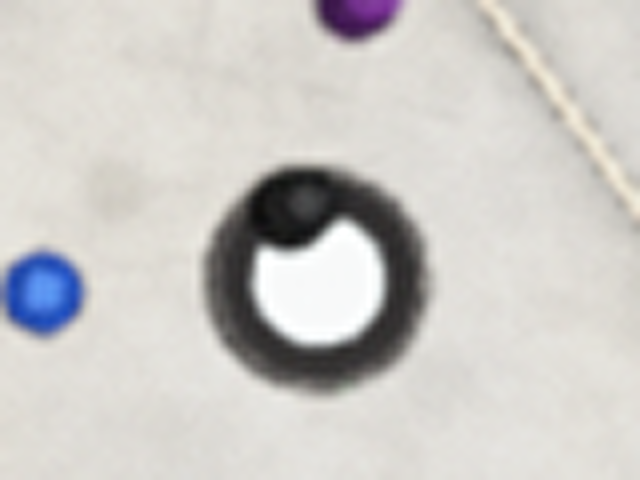

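View pics/c2.png

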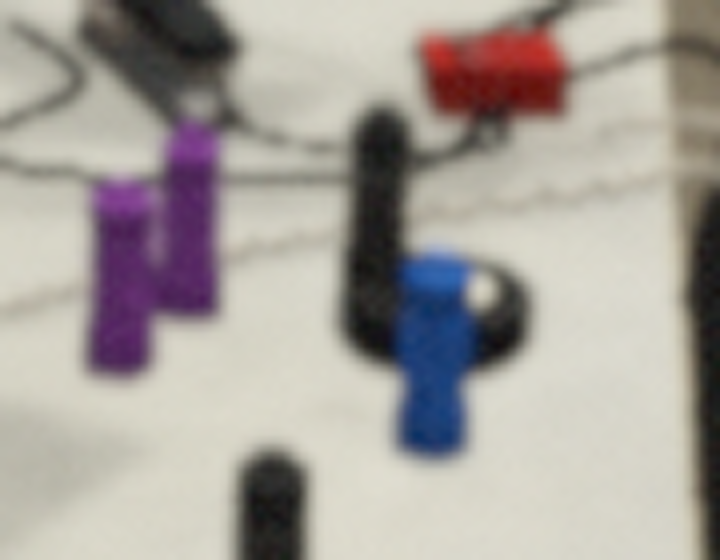

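```bash
cat > h.py <<'E'
import numpy as np,cv2
from scipy.optimize import minimize
from plant import ctrl, imaging
def proj(f,P):
    P=np.atleast_2d(P); V=np.array(f["view"]); c=P@V[:3,:3].T+V[:3,3]
    s=c[:,:2]/c[:,2:]; r2=(s**2).sum(1,keepdims=True); s=s*(1+f["k1"]*r2)
    return s*[f["fx"],f["fy"]]+[f["cx"],f["cy"]]
def unproj(f,uv,z):
    V=np.array(f["view"]); d=(np.array(uv,float)-[f["cx"],f["cy"]])/[f["fx"],f["fy"]]; s=d.copy()
    for _ in range(20): s=d/(1+f["k1"]*(s@s))
    R=V[:3,:3]; o=-R.T@V[:3,3]; w=R.T@np.array([*s,1]); return o+w*(z-o[2])/w[2]
A=np.linspace(0,2*np.pi,60)
def circ(x,y,z,r): return np.c_[x+r*np.cos(A),y+r*np.sin(A),0*A+z]
def render(f,x0,S,p,vals,h=.076):
    (u0,v0,w,hh)=x0; im=np.full((hh*S,w*S),vals[0],np.float32)
    def fill(P,v,hull=True):
        q=(proj(f,P)-[u0-.0,v0-.0]+.5)*S-.5
        q=cv2.convexHull(np.round(q*16).astype(np.int32)); cv2.fillConvexPoly(im,q,float(v),shift=4)
    px,py,tx,ty=p
    fill(np.r_[circ(px,py,0,.038),circ(px,py,.024,.038)],vals[1])
    fill(circ(px,py,.024,.0215),vals[2])
    fill(np.r_[circ(tx,ty,.024,.0145),circ(tx,ty,.024+h,.0145)],vals[3])
    im=cv2.resize(im,(w,hh),interpolation=cv2.INTER_AREA)
    return cv2.GaussianBlur(im,(0,0),.7)
def fit(f,x0,p0,pad=None,mask=None):
    u,v,w,hh=x0; g=cv2.cvtColor(f["color"],cv2.COLOR_BGR2GRAY)[v:v+hh,u:u+w].astype(np.float32)
    m=np.ones_like(g) if mask is None else mask
    def cost(q):
        p=np.r_[pad,q] if pad is not None else q
        # linear fit of grey values
        B=np.stack([render(f,x0,8,p,np.eye(4)[i]) for i in range(4)],-1)
        M=(m>0); X=B[M];c,*_=np.linalg.lstsq(X,g[M],rcond=None); 
        cost.c=c; return np.mean((X@c-g[M])**2)
    q0=np.array(p0 if pad is None else p0[2:],float)
    r=minimize(cost,q0,method="Nelder-Mead",options=dict(initial_simplex=np.vstack([q0]+[q0+.006*e for e in np.eye(len(q0))]),xatol=5e-5,fatol=.01,maxiter=400))
    return r.x,r.fun,cost.c
E
python3 - <<'E'
from h import *
f=imaging.grab_frame("top")
P=unproj(f,(265+318/8-.5,225+280/8-.5),.024); T=unproj(f,(265+302/8-.5,225+203/8-.5),.1)
print(P,T)
r=fit(f,(285,240,40,40),[P[0],P[1],T[0],T[1]]);print(r)
s=imaging.grab_frame("side");p=r[0]
print("side pad top/left/right",proj(s,[[p[0],p[1],.024],[p[0]+.038,p[1],.024],[p[0]-.038,p[1],.024]]),"torch foot/top",proj(s,[[p[2],p[3],.024],[p[2],p[3],.1]]))
for n,uv,z in (("tall",(195,246),.089),("blue",(270,261),.076),("purp1",(289,216),.076),("purp2",(310,224),.076),("red",(404,263),.026),("tapeR",(347,170),.02),("stapler",(404,207),.05)): print(n,unproj(f,uv,z))
E
```

```text
[ 0.48433948 -0.03348187  0.024     ] [ 0.50739029 -0.02271948  0.1       ]
(array([ 0.48447635, -0.03380513,  0.50727884, -0.02126075]), np.float64(251.43060302734375), array([224.2451  ,  70.95012 , 260.47955 ,  54.452934], dtype=float32))
side pad top/left/right [[313.40541031 210.14923808]
 [300.96727566 209.43710653]
 [325.89411152 210.86409807]] torch foot/top [[305.73310576 211.30771197]
 [306.7802885  187.75142597]]
tall [0.52450066 0.25038874 0.089     ]
blue [0.48177007 0.05966256 0.076     ]
purp1 [0.59766015 0.00708734 0.076     ]
purp2 [ 0.57530733 -0.04727034  0.076     ]
red [ 0.46848281 -0.30293275  0.026     ]
tapeR [ 0.73022295 -0.16204201  0.02      ]
stapler [ 0.61807151 -0.30521362  0.05      ]
```

Run:
```python
from h import *
t=imaging.grab_frame("top");s=imaging.grab_frame("side")
p=[.48447,-.0338,.50728,-.02126]
out=[]
for f,(u,v,w,h) in ((t,(285,240,40,40)),(s,(292,180,40,40))):
    K=10;c=cv2.resize(f["color"][v:v+h,u:u+w],None,fx=K,fy=K,interpolation=cv2.INTER_CUBIC)
    for P,col in ((circ(p[0],p[1],0,.038),(0,255,255)),(circ(p[0],p[1],.024,.038),(0,255,0)),(circ(p[0],p[1],.024,.0215),(0,0,255)),(circ(p[2],p[3],.024,.0145),(255,0,255)),(circ(p[2],p[3],.1,.0145),(255,255,0))):
        q=(proj(f,P)-[u,v]+.5)*K
        cv2.polylines(c,[q.astype(int)],True,col,1)
    out.append(c)
cv2.imwrite("pics/ov1.png",np.hstack(out))
```

```text
(no output)
```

View pics/ov1.png

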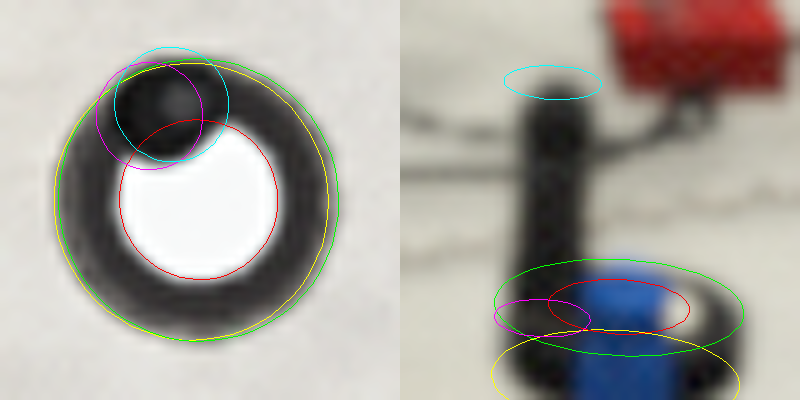

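```bash
cat > h2.py <<'E'
from h import *
from scipy.optimize import least_squares
def cov(f,box,S,P,im):
    pass
def rend(f,box,p,S=8):
    u0,v0,w,hh=box; px,py,tx,ty,r,h,r2=p
    L=np.zeros((hh*S,w*S),np.uint8)
    def fill(P,v):
        q=(proj(f,P)-[u0,v0]+.5)*S-.5
        q=cv2.convexHull(np.round(q*16).astype(np.int32)); cv2.fillConvexPoly(L,q,v,shift=4)
    fill(np.r_[circ(px,py,0,.038),circ(px,py,.024,.038)],1); fill(circ(px,py,.024,.0215),2)
    fill(np.r_[circ(tx,ty,.024,r),circ(tx,ty,.024+h,r2)],3)
    B=np.stack([cv2.GaussianBlur(cv2.resize((L==i).astype(np.float32),(w,hh),interpolation=cv2.INTER_AREA),(0,0),.6) for i in range(4)],-1)
    return B
def cost(f,box,p,m=None):
    u,v,w,hh=box; g=cv2.cvtColor(f["color"],cv2.COLOR_BGR2GRAY)[v:v+hh,u:u+w].astype(np.float32)
    M=np.ones(g.shape,bool) if m is None else m
    X=rend(f,box,p)[M]; c,*_=np.linalg.lstsq(X,g[M],rcond=None); return np.mean((X@c-g[M])**2)
def nm(fun,q0,d):
    q0=np.array(q0,float);d=np.array(d)
    r=minimize(fun,q0,method="Nelder-Mead",options=dict(initial_simplex=np.vstack([q0,q0+np.diag(d)]),xatol=5e-5,fatol=.05,maxiter=1500));return r.x,r.fun
def satmask(f,box):
    u,v,w,hh=box; c=f["color"][v:v+hh,u:u+w]; s=(c.max(-1).astype(int)-c.min(-1))>45
    return ~cv2.dilate(s.astype(np.uint8),np.ones((3,3))).astype(bool)
E
python3 - <<'E'
from h2 import *
t=imaging.grab_frame("top");s=imaging.grab_frame("side")
bt=(285,240,40,40);bs=(296,183,36,44)
for st in ([.505,-.023],[.507,-.03],[.503,-.018]):
    print(np.round(nm(lambda q:cost(t,bt,[*q[:4],q[4],.076,q[4]]),[.4845,-.0338,*st,.012],[.004]*4+[.002]),4))
m=satmask(s,bs)
# joint; side offset ox, oy in world
def J(q): 
    px,py,tx,ty,r,ox,oy=q
    return cost(t,bt,[px,py,tx,ty,r,.076,r])+.5*cost(s,bs,[px+ox,py+oy,tx+ox,ty+oy,r,.076,r],m)
print(np.round(nm(J,[.4845,-.0338,.505,-.023,.012,0,0],[.004]*4+[.002,.003,.003])[0],4))
def J(q): 
    px,py,tx,ty,r,ox,oy=q
    return cost(s,bs,[px+ox,py+oy,tx+ox,ty+oy,r,.076,r],m)
print(np.round(nm(lambda q:J([.4845,-.0338,*q[:2],q[4],*q[2:4]]),[.505,-.023,0,0,.011],[.004]*2+[.003,.003,.002])[0],4))
E
```

```text
Traceback (most recent call last):
ValueError: setting an array element with a sequence. The requested array has an inhomogeneous shape after 1 dimensions. The detected shape was (2,) + inhomogeneous part.
```

```bash
cat >> h2.py <<'E'
import pickle
def snap(tag):
    d={n:imaging.grab_frame(n) for n in ("top","side")}; pickle.dump(d,open(f"pics/{tag}.pkl","wb")); return d
def load(tag): return pickle.load(open(f"pics/{tag}.pkl","rb"))
bt=(285,240,40,40);bs=(296,183,36,44)
E
python3 - <<'E'
from h2 import *
d=snap("s1");t=d["top"];s=d["side"]
for st in ([.505,-.023],[.507,-.03],[.503,-.018]):
    x,c=nm(lambda q:cost(t,bt,[*q[:4],q[4],.076,q[4]]),[.4845,-.0338,*st,.012],[.004]*4+[.002]);print(np.round(x,4),c)
m=satmask(s,bs)
def J(q): 
    px,py,tx,ty,r,ox,oy=q
    return cost(t,bt,[px,py,tx,ty,r,.076,r])+.5*cost(s,bs,[px+ox,py+oy,tx+ox,ty+oy,r,.076,r],m)
print(np.round(nm(J,[.4845,-.0338,.505,-.023,.012,0,0],[.004]*4+[.002,.003,.003])[0],4))
def J(q): 
    px,py,tx,ty,r,ox,oy=q
    return cost(s,bs,[px+ox,py+oy,tx+ox,ty+oy,r,.076,r],m)
x,c=nm(lambda q:J([.4845,-.0338,*q[:2],q[4],*q[2:4]]),[.505,-.023,0,0,.011],[.004]*2+[.003,.003,.002]);print(np.round(x,4),c)
E
```

```text
[ 0.4846 -0.0338  0.5067 -0.0222  0.0122] 157.37417602539062
[ 0.4846 -0.0338  0.5068 -0.0219  0.0125] 155.1465301513672
[ 0.4846 -0.0338  0.5068 -0.0218  0.0123] 156.3404083251953
[ 0.4846 -0.0338  0.5062 -0.0217  0.0116 -0.0012  0.001 ]
[ 0.5058  0.0023 -0.0013 -0.0036  0.0113] 762.2704467773438
```

```bash
cat > mv.py <<'E'
from plant import ctrl
import numpy as np
from scipy.spatial.transform import Rotation as R
def st():
    o=ctrl.get_obs(); return o,R.from_euler("xyz",o["tool_rot"],degrees=True),o["position"]
def goal(u):  # tool x down, tool y along u or -u
    u=np.array([u[0],u[1],0]);u/=np.linalg.norm(u); x=np.array([0,0,-1.])
    return [R.from_matrix(np.c_[x,s*u,np.cross(x,s*u)]) for s in (1,-1)]
def info(target,u):
    o,r,p=st(); d=target-p
    print("clock",o["clock"],"pos",p.round(4),"axes y",r.apply([0,1,0]).round(3),"z",r.apply([0,0,1]).round(3),"x",r.apply([1,0,0]).round(3),"J",o["joints"].round(1),"F",o["wrist_force"].round(2))
    for g in goal(u): print("rotvec tool deg",(r.inv()*g).as_rotvec(degrees=True).round(2))
    print("shift in current tool units",(r.inv().apply(d)/.03).round(3)); return o,r,p
E
python3 - <<'E'
from mv import *
u=np.array([.4846-.5065,-.0338+.0220]);L=np.linalg.norm(u);u/=L;print(u,L)
tgt=np.array([.5065,-.0220,0])-np.r_[u,0]*(.0145+.0075+.020);tgt[2]=.16
print(tgt);info(tgt,u)
E
```

```text
[-0.88034199 -0.47433952] 0.02487669592208738
[ 0.54347436 -0.00207774  0.16      ]
clock 0.5 pos [ 0.2446 -0.6291  0.2376] axes y [0.932 0.362 0.   ] z [ 0.362 -0.932 -0.   ] x [-0.  0. -1.] J [-70.9   6.6  82.6   0.   90.8  -2.2] F [ 0.44 -0.81 -0.28]
rotvec tool deg [172.93  -0.     0.  ]
rotvec tool deg [-7.07 -0.   -0.  ]
shift in current tool units [  2.588  16.86  -15.871]
```

Emit:
step_arm(
  steps=[
    {"dy": 0.84,"dz": -0.79},
    {"dy": 0.84,"dz": -0.79},
    {"dy": 0.84,"dz": -0.79},
    {"dy": 0.84,"dz": -0.79},
    {"dy": 0.84,"dz": -0.79},
    {"dy": 0.84,"dz": -0.79},
    {"dy": 0.84,"dz": -0.79},
    {"dy": 0.84,"dz": -0.79},
    {"dy": 0.84,"dz": -0.79},
    {"dy": 0.84,"dz": -0.79},
  ],
  grip=1,
)

```text
schema error: expected keys dx, dy, dz, rx, ry, rz
```

Emit:
step_arm(
  steps=[
    {"dy": 0.84,"dz": -0.79},
    {"dy": 0.84,"dz": -0.79},
    {"dy": 0.84,"dz": -0.79},
    {"dy": 0.84,"dz": -0.79},
    {"dy": 0.84,"dz": -0.79},
    {"dy": 0.84,"dz": -0.79},
    {"dy": 0.84,"dz": -0.79},
    {"dy": 0.84,"dz": -0.79},
    {"dy": 0.84,"dz": -0.79},
    {"dy": 0.84,"dz": -0.79},
  ],
)

```text
schema error: expected keys dx, dy, dz, rx, ry, rz
```

Emit:
step_arm(
  steps=[
    {"rx": -0.59},
    {"rx": -0.59},
    {},
    {},
    {},
  ],
)

```text
schema error: expected keys dx, dy, dz, rx, ry, rz
```

Run:
```python
from mv import *
u=np.array([-.8803,-.4743])
tgt=np.array([.5065,-.0220,0])-np.r_[u,0]*(.0145+.0075+.020);tgt[2]=.16
o,_,_=info(tgt,u);print(o["opening"])
```

```text
clock 0.5 pos [ 0.2446 -0.6291  0.2376] axes y [0.932 0.362 0.   ] z [ 0.362 -0.932 -0.   ] x [-0.  0. -1.] J [-70.9   6.6  82.6   0.   90.8  -2.2] F [ 0.44 -0.81 -0.28]
rotvec tool deg [172.93  -0.     0.  ]
rotvec tool deg [-7.07 -0.   -0.  ]
shift in current tool units [  2.588  16.86  -15.871]
0.09275363590757042
```

All six keys are required.

Emit:
step_arm(
  steps=[
    {"dx": 0,"dy": 0.84,"dz": -0.79,"rx": 0,"ry": 0,"rz": 0},
    {"dx": 0,"dy": 0.84,"dz": -0.79,"rx": 0,"ry": 0,"rz": 0},
    {"dx": 0,"dy": 0.84,"dz": -0.79,"rx": 0,"ry": 0,"rz": 0},
    {"dx": 0,"dy": 0.84,"dz": -0.79,"rx": 0,"ry": 0,"rz": 0},
    {"dx": 0,"dy": 0.84,"dz": -0.79,"rx": 0,"ry": 0,"rz": 0},
    {"dx": 0,"dy": 0.84,"dz": -0.79,"rx": 0,"ry": 0,"rz": 0},
    {"dx": 0,"dy": 0.84,"dz": -0.79,"rx": 0,"ry": 0,"rz": 0},
    {"dx": 0,"dy": 0.84,"dz": -0.79,"rx": 0,"ry": 0,"rz": 0},
    {"dx": 0,"dy": 0.84,"dz": -0.79,"rx": 0,"ry": 0,"rz": 0},
    {"dx": 0,"dy": 0.84,"dz": -0.79,"rx": 0,"ry": 0,"rz": 0},
  ],
  grip=1,
)

```text
clock: 1.33
position: [0.3939, -0.3154, 0.2379]
tool_rot: [29.9, 90.0, -38.9]
wrist_force: [-0.0, 0.5, 0.4]
opening: 0.0309
```

Emit:
step_arm(
  steps=[
    {"dx": 0,"dy": 0.84,"dz": -0.79,"rx": 0,"ry": 0,"rz": 0},
    {"dx": 0,"dy": 0.84,"dz": -0.79,"rx": 0,"ry": 0,"rz": 0},
    {"dx": 0,"dy": 0.84,"dz": -0.79,"rx": 0,"ry": 0,"rz": 0},
    {"dx": 0,"dy": 0.84,"dz": -0.79,"rx": 0,"ry": 0,"rz": 0},
    {"dx": 0,"dy": 0.84,"dz": -0.79,"rx": 0,"ry": 0,"rz": 0},
    {"dx": 0,"dy": 0.84,"dz": -0.79,"rx": 0,"ry": 0,"rz": 0},
    {"dx": 0,"dy": 0.84,"dz": -0.79,"rx": 0,"ry": 0,"rz": 0},
    {"dx": 0,"dy": 0.84,"dz": -0.79,"rx": 0,"ry": 0,"rz": 0},
    {"dx": 0,"dy": 0.84,"dz": -0.79,"rx": 0,"ry": 0,"rz": 0},
    {"dx": 0,"dy": 0.84,"dz": -0.79,"rx": 0,"ry": 0,"rz": 0},
  ],
)

```text
clock: 2.17
position: [0.543, -0.0029, 0.2379]
tool_rot: [61.2, 90.0, -7.6]
wrist_force: [0.1, -0.6, 0.1]
opening: 0.0002
```

Emit:
step_arm(
  steps=[
    {"dx": 0,"dy": 0,"dz": 0,"rx": -0.59,"ry": 0,"rz": 0},
    {"dx": 0,"dy": 0,"dz": 0,"rx": -0.59,"ry": 0,"rz": 0},
    {"dx": 0,"dy": 0,"dz": 0,"rx": 0,"ry": 0,"rz": 0},
    {"dx": 0,"dy": 0,"dz": 0,"rx": 0,"ry": 0,"rz": 0},
  ],
)

```text
clock: 2.5
position: [0.5425, -0.0047, 0.2377]
tool_rot: [31.9, 90.0, -29.8]
wrist_force: [0.2, -0.3, 0.1]
opening: 0.0007
```

Run:
```python
from mv import *
u=np.array([-.8803,-.4743])
tgt=np.array([.5065,-.0220,0])-np.r_[u,0]*(.0145+.0075+.020);tgt[2]=.16
o,_,_=info(tgt,u);print(o["opening"])
```

```text
clock 2.5 pos [ 0.5425 -0.0047  0.2377] axes y [0.881 0.473 0.   ] z [ 0.473 -0.881  0.   ] x [ 0. -0. -1.] J [ -3.2 -10.   98.9  -0.   91.1  58.6] F [ 0.22 -0.3   0.06]
rotvec tool deg [179.91  -0.    -0.  ]
rotvec tool deg [-0.09  0.   -0.  ]
shift in current tool units [ 2.589  0.068 -0.063]
0.0006723071427907365
```

Emit:
step_arm(
  steps=[
    {"dx": 0.9,"dy": 0.035,"dz": -0.03,"rx": 0,"ry": 0,"rz": 0},
    {"dx": 0.9,"dy": 0.035,"dz": -0.03,"rx": 0,"ry": 0,"rz": 0},
    {"dx": 0.9,"dy": 0,"dz": 0,"rx": 0,"ry": 0,"rz": 0},
    {"dx": 0.9,"dy": 0,"dz": 0,"rx": 0,"ry": 0,"rz": 0},
    {"dx": 0.9,"dy": 0,"dz": 0,"rx": 0,"ry": 0,"rz": 0},
    {"dx": 0.8,"dy": 0,"dz": 0,"rx": 0,"ry": 0,"rz": 0},
    {"dx": 0.79,"dy": 0,"dz": 0,"rx": 0,"ry": 0,"rz": 0},
    {"dx": 0,"dy": 0,"dz": 0,"rx": 0,"ry": 0,"rz": 0},
    {"dx": 0,"dy": 0,"dz": 0,"rx": 0,"ry": 0,"rz": 0},
  ],
)

```text
clock: 3.25
position: [0.5431, -0.0025, 0.0547]
tool_rot: [-121.3, 89.9, 176.9]
wrist_force: [0.7, 0.1, 0.0]
opening: 0.0006
```

Run:
```python
from mv import *
from h2 import *
info(np.array([.5435,-.0021,.055]),[-.8803,-.4743])
d=snap("s2")
a=cv2.resize(d["top"]["color"][205:305,235:365],None,fx=5,fy=5,interpolation=cv2.INTER_CUBIC);cv2.imwrite("pics/t2.png",a)
a=cv2.resize(d["side"]["color"][140:240,250:380],None,fx=5,fy=5,interpolation=cv2.INTER_CUBIC);cv2.imwrite("pics/s2.png",a)
```

```text
clock 3.25 pos [ 0.5431 -0.0025  0.0547] axes y [ 0.881  0.473 -0.002] z [ 0.473 -0.881 -0.001] x [-0.002  0.    -1.   ] J [ -3.   -3.3 110.3   0.   73.2  58.8] F [0.67 0.08 0.04]
rotvec tool deg [1.7989e+02 1.4000e-01 8.0000e-02]
rotvec tool deg [-0.11 -0.05  0.09]
shift in current tool units [-0.011  0.019 -0.005]
```

View pics/t2.png

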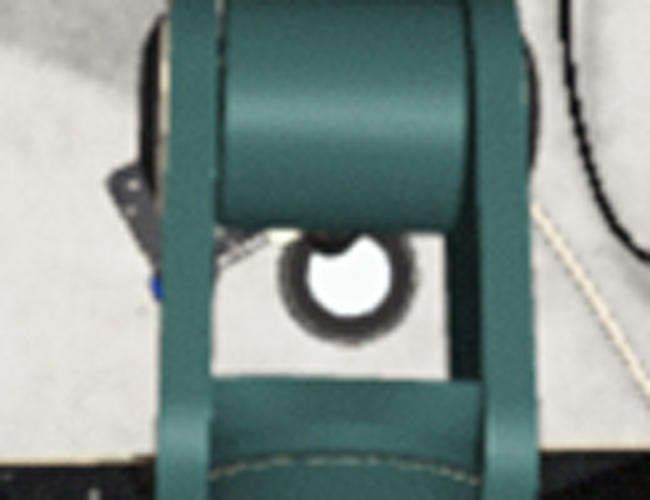

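View pics/s2.png

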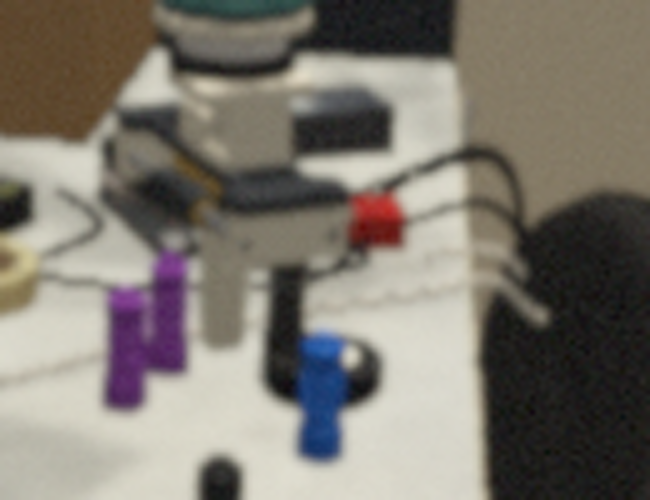

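Emit:
step_arm(
  steps=[
    {"dx": 0,"dy": -0.1,"dz": 0,"rx": 0,"ry": 0,"rz": 0},
    {"dx": 0,"dy": -0.1,"dz": 0,"rx": 0,"ry": 0,"rz": 0},
    {"dx": 0,"dy": -0.1,"dz": 0,"rx": 0,"ry": 0,"rz": 0},
    {"dx": 0,"dy": -0.1,"dz": 0,"rx": 0,"ry": 0,"rz": 0},
    {"dx": 0,"dy": -0.05,"dz": 0,"rx": 0,"ry": 0,"rz": 0},
    {"dx": 0,"dy": -0.05,"dz": 0,"rx": 0,"ry": 0,"rz": 0},
    {"dx": 0,"dy": -0.05,"dz": 0,"rx": 0,"ry": 0,"rz": 0},
    {"dx": 0,"dy": -0.05,"dz": 0,"rx": 0,"ry": 0,"rz": 0},
    {"dx": 0,"dy": -0.05,"dz": 0,"rx": 0,"ry": 0,"rz": 0},
    {"dx": 0,"dy": -0.05,"dz": 0,"rx": 0,"ry": 0,"rz": 0},
  ],
)

```text
clock: 4.18
position: [0.525, -0.0122, 0.055]
tool_rot: [71.8, 90.0, 10.1]
wrist_force: [1.0, 0.0, -0.2]
opening: 0.0006
```

Emit:
step_arm(
  steps=[
    {"dx": 0,"dy": -0.05,"dz": 0,"rx": 0,"ry": 0,"rz": 0},
    {"dx": 0,"dy": -0.05,"dz": 0,"rx": 0,"ry": 0,"rz": 0},
    {"dx": 0,"dy": -0.05,"dz": 0,"rx": 0,"ry": 0,"rz": 0},
    {"dx": 0,"dy": -0.05,"dz": 0,"rx": 0,"ry": 0,"rz": 0},
    {"dx": 0,"dy": -0.05,"dz": 0,"rx": 0,"ry": 0,"rz": 0},
    {"dx": 0,"dy": 0,"dz": 0,"rx": 0,"ry": 0,"rz": 0},
    {"dx": 0,"dy": 0,"dz": 0,"rx": 0,"ry": 0,"rz": 0},
  ],
)

```text
clock: 4.77
position: [0.5184, -0.0157, 0.0549]
tool_rot: [-110.5, 90.0, -172.2]
wrist_force: [0.4, 0.6, 0.1]
opening: 0.0002
```

Run:
```python
from mv import *
from h2 import *
info(np.array([.5040,-.0234,.055]),[-.8803,-.4743])
d=snap("s3")
a=cv2.resize(d["top"]["color"][235:285,275:335],None,fx=8,fy=8,interpolation=cv2.INTER_CUBIC);
b=cv2.resize(d["side"]["color"][180:230,280:320+12],None,fx=6,fy=8,interpolation=cv2.INTER_CUBIC);cv2.imwrite("pics/s3.png",np.hstack([a,b]))
```

```text
clock 4.7667 pos [ 0.5184 -0.0157  0.0549] axes y [ 0.88   0.474 -0.   ] z [ 0.474 -0.88  -0.   ] x [-0. -0. -1.] J [ -4.6  -6.6 113.3  -0.   73.3  57.1] F [0.36 0.64 0.14]
rotvec tool deg [-1.8e+02 -1.0e-02 -0.0e+00]
rotvec tool deg [ 0.   -0.    0.01]
shift in current tool units [-0.003 -0.544 -0.002]
```

View pics/s3.png

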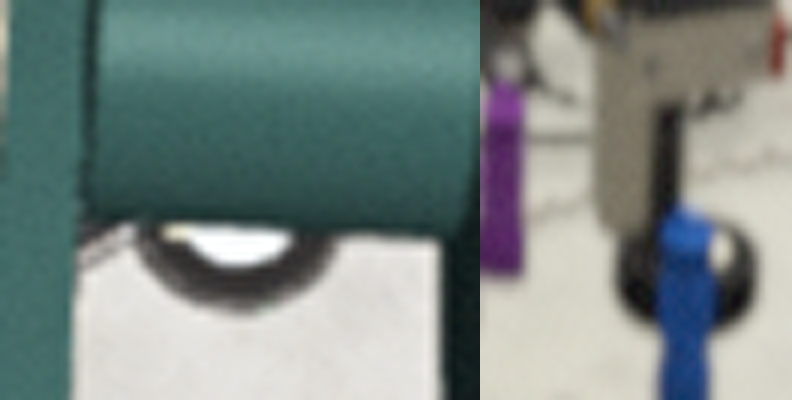

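Emit:
step_arm(
  steps=[
    {"dx": 0,"dy": -0.04,"dz": 0,"rx": 0,"ry": 0,"rz": 0},
    {"dx": 0,"dy": -0.05,"dz": 0,"rx": 0,"ry": 0,"rz": 0},
    {"dx": 0,"dy": -0.05,"dz": 0,"rx": 0,"ry": 0,"rz": 0},
    {"dx": 0,"dy": -0.05,"dz": 0,"rx": 0,"ry": 0,"rz": 0},
    {"dx": 0,"dy": -0.05,"dz": 0,"rx": 0,"ry": 0,"rz": 0},
    {"dx": 0,"dy": -0.05,"dz": 0,"rx": 0,"ry": 0,"rz": 0},
    {"dx": 0,"dy": -0.05,"dz": 0,"rx": 0,"ry": 0,"rz": 0},
    {"dx": 0,"dy": -0.05,"dz": 0,"rx": 0,"ry": 0,"rz": 0},
    {"dx": 0,"dy": -0.04,"dz": 0,"rx": 0,"ry": 0,"rz": 0},
    {"dx": 0,"dy": 0,"dz": 0,"rx": 0,"ry": 0,"rz": 0},
  ],
)

```text
clock: 5.7
position: [0.5069, -0.0219, 0.0549]
tool_rot: [-100.9, 90.0, -162.6]
wrist_force: [-0.6, 0.6, 0.0]
opening: 0.0005
```

Run:
```python
from mv import *
from h2 import *
info(np.array([.5040,-.0234,.055]),[-.8803,-.4743])
d=snap("s4")
a=cv2.resize(d["top"]["color"][235:285,275:335],None,fx=8,fy=8,interpolation=cv2.INTER_CUBIC);
b=cv2.resize(d["side"]["color"][180:230,280:320],None,fx=8,fy=8,interpolation=cv2.INTER_CUBIC);cv2.imwrite("pics/s4.png",np.hstack([a,b]))
```

```text
clock 5.7 pos [ 0.5069 -0.0219  0.0549] axes y [ 0.88   0.474 -0.   ] z [ 0.474 -0.88  -0.   ] x [-0. -0. -1.] J [ -5.4  -8.1 114.6  -0.   73.5  56.3] F [-0.62  0.64  0.04]
rotvec tool deg [-1.8e+02 -1.0e-02 -0.0e+00]
rotvec tool deg [ 0. -0.  0.]
shift in current tool units [-0.002 -0.11  -0.002]
```

View pics/s4.png

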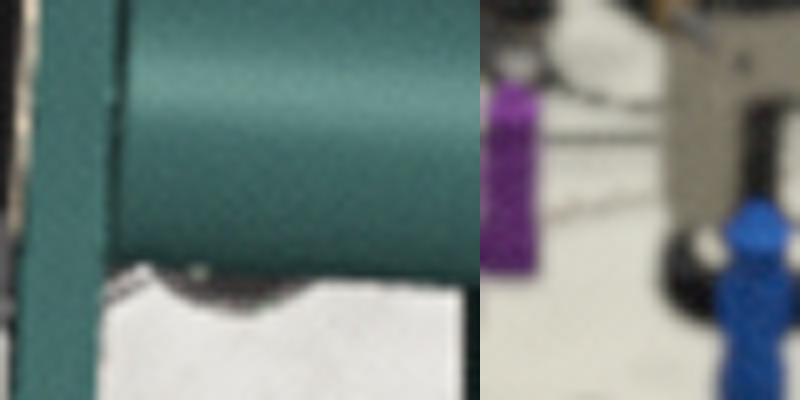

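Emit:
step_arm(
  steps=[
    {"dx": 0,"dy": 0.15,"dz": 0,"rx": 0,"ry": 0,"rz": 0},
    {"dx": 0,"dy": 0.5,"dz": 0,"rx": 0,"ry": 0,"rz": 0},
    {"dx": 0,"dy": 0.5,"dz": 0,"rx": 0,"ry": 0,"rz": 0},
    {"dx": -0.8,"dy": 0,"dz": 0,"rx": 0,"ry": 0,"rz": 0},
    {"dx": -1,"dy": 0,"dz": 0,"rx": 0,"ry": 0,"rz": 0},
    {"dx": -1,"dy": 0,"dz": 0,"rx": 0,"ry": 0,"rz": 0},
    {"dx": -1,"dy": 0,"dz": 0,"rx": 0,"ry": 0,"rz": 0},
    {"dx": -1,"dy": 0,"dz": 0.2,"rx": 0,"ry": 0,"rz": 0},
    {"dx": -0.5,"dy": -0.3,"dz": 0.8,"rx": 0,"ry": 0,"rz": 0},
    {"dx": 0,"dy": -0.5,"dz": 1,"rx": 0,"ry": 0,"rz": 0},
  ],
)

```text
clock: 6.63
position: [0.5465, -0.0691, 0.2184]
tool_rot: [55.8, 89.7, -5.7]
wrist_force: [1.4, -0.2, 0.1]
opening: 0.0004
```

Emit:
step_arm(
  steps=[
    {"dx": 0,"dy": -0.5,"dz": 1,"rx": 0,"ry": 0,"rz": 0},
    {"dx": 0,"dy": -0.5,"dz": 1,"rx": 0,"ry": 0,"rz": 0},
    {"dx": 0,"dy": -0.5,"dz": 1,"rx": 0,"ry": 0,"rz": 0},
    {"dx": 0,"dy": -0.5,"dz": 1,"rx": 0,"ry": 0,"rz": 0},
    {"dx": 0,"dy": -0.5,"dz": 1,"rx": 0,"ry": 0,"rz": 0},
    {"dx": 0,"dy": -0.5,"dz": 1,"rx": 0,"ry": 0,"rz": 0},
    {"dx": 0,"dy": -0.5,"dz": 1,"rx": 0,"ry": 0,"rz": 0},
    {"dx": 0,"dy": 0,"dz": 0,"rx": 0,"ry": 0,"rz": 0},
  ],
)

```text
clock: 7.3
position: [0.5519, -0.3089, 0.2132]
tool_rot: [-80.9, 89.9, -142.7]
wrist_force: [0.0, -0.6, -0.5]
opening: 0.0004
```

Run:
```python
from mv import *
from h2 import *
info(np.array([.5040,-.0234,.055]),[-.8803,-.4743])
d=snap("s5")
a=cv2.resize(d["top"]["color"][235:285,275:335],None,fx=8,fy=8,interpolation=cv2.INTER_CUBIC);
b=cv2.resize(d["side"]["color"][180:230,290:330],None,fx=8,fy=8,interpolation=cv2.INTER_CUBIC);cv2.imwrite("pics/s5.png",np.hstack([a,b]))
t=d["top"]
for st in ([.488,-.032],[.484,-.034]):
    x,c=nm(lambda q:cost(t,bt,[*q[:4],q[4],.076,q[4]]),[.4845,-.0338,*st,.012],[.004]*4+[.002]);print(np.round(x,4),c,(x[2:4]-x[:2]).round(4))
```

```text
clock 7.3 pos [ 0.5519 -0.3089  0.2132] axes y [ 0.882  0.472 -0.001] z [ 0.472 -0.882  0.   ] x [-0.001 -0.001 -1.   ] J [-31.5   1.8  90.   -0.1  88.3  30.3] F [ 0.   -0.62 -0.55]
rotvec tool deg [ 1.7984e+02  1.0000e-01 -2.0000e-02]
rotvec tool deg [-0.16  0.01  0.07]
shift in current tool units [ 5.267  3.089 -9.144]
[ 0.4846 -0.0335  0.4868 -0.0333  0.0125] 207.59024047851562 [0.0022 0.0002]
[ 0.4846 -0.0334  0.4868 -0.0331  0.0124] 207.3213653564453 [0.0023 0.0003]
```

View pics/s5.png

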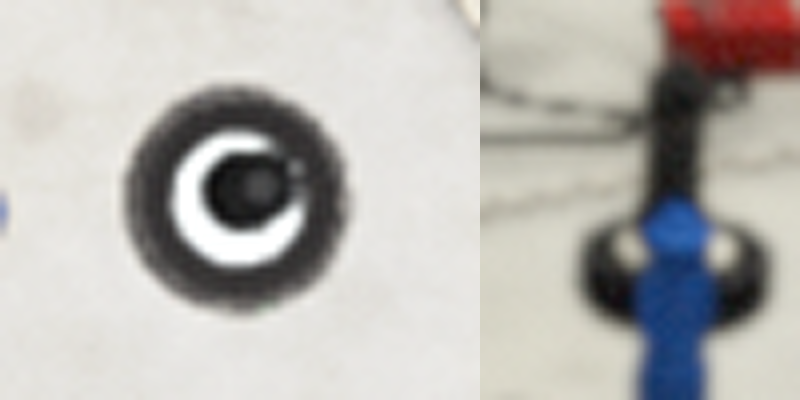

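The torch is upright and about 2 mm from the middle, by the top fit (+2.2, +0.2 mm). By eye in the crop, the white margin is about 10 mm on the left and 12 mm at the bottom, and the side view is symmetrical. Before handing in I'll check that the bystanders haven't moved.

Run:
```python
from h2 import *
a=load("s1");b=load("s5")
for n,cam,(u,v,w,h) in (("tall","top",(180,232,30,28)),("marker","top",(128,200,25,52)),("tape","top",(325,150,45,40)),("stapler","top",(372,185,62,40)),("carton","top",(390,250,30,28)),("tape","side",(225,183,36,22)),("carton","side",(308,176,26,14)),("tall","side",(285,228,18,40)),("blue","side",(305,205,18,28))):
    d=np.abs(a[cam]["color"].astype(int)-b[cam]["color"])[v:v+h,u:u+w].mean(-1); print(n,cam,d.mean().round(2),d.max().round(0))
```

```text
tall top 6.34 14.0
marker top 6.96 13.0
tape top 8.09 14.0
stapler top 14.9 198.0
carton top 38.25 193.0
tape side 1.63 17.0
carton side 5.94 127.0
tall side 1.82 12.0
blue side 13.97 167.0
```

Run:
```python
from plant import ctrl
print(ctrl.finish_job(), ctrl.get_obs()["clock"])
```

```text
the job is handed in; nothing more can be done
the job is handed in; nothing more can be done
```

The torch now stands upright about 2 mm from the middle of the white circle, inside the 7 mm limit, and I have handed the job in. No verdict was reported.

- **What I did:** The torch started about 25 mm off-centre. I pushed it back with the closed fingertips, about 12 mm above the pad top, in two slow pushes at about 20 mm/s. I then backed the arm off and raised it clear. The job took about 7.5 s of the 32 s.
- **Final position:** The last top-view fit gave the torch axis at (+2.2, +0.2) mm from the circle's centre. The white margins in the crop and the symmetrical side view agree with that. Wrist force stayed within about 1.5 N, which is close to its noise.
- **Other objects:** The taller torch, marker and tape look unchanged in the before/after pictures. The check did not settle the stapler and carton: the top view there had changed, probably because the arm was in the way. The carton's side view also overlaps the moved torch. The fingertips passed at about 0.19 m in that area, well above both.
- **One disagreement:** In the pictures the torch looks about 24 mm across, not the stated 29 mm, so the image fits are not exact. The contact distance during the push matched 29 mm.

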